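# Lock the green deed box on the study desk

## Task

Lock the green document box on the desk: push the brass lever on its lid clockwise (seen from above) through its quarter turn, right home to its stop, and leave it there. Leave the lever of the red box alone, and do not disturb the little globe.

Things in the scene. Friction and masses are not known exactly. Their poses are not given: they have to be found in the camera images.
- green_box: Green steel document box that stays put, 206 x 266 mm (x, y), lid top 90 mm above the desk. Origin: centre of its underside; x along its short side (away from the robot at yaw 0), z up. The lever's upright pivot, a brass hub of radius 14 mm, 44 mm high, is on the lid at (-45, 0) mm; a stop post (radius 5, 30 mm high) at (-58, -38) mm, beyond the locked lever; else the lid is clear.
- green_lever (a joint): Lever on the green lid (rad). 0 = unlocked, along box +x; grows clockwise from above; 1.571 = locked at the stop, along box -y over a white stripe. Starts at 0 to 0.35. Level brass bar with black grip (65 to 115 mm from pivot, 18 mm wide), 22 to 38 mm above the lid: fingers fit down beside it. Stiff: stays where left, some 3 N at the grip turns it.
- red_tip (a point): Outer end of the lever on the red box, a box identical but for colour, standing beside the green one (either may be on the left). 115 mm from that lever's pivot, 120 mm above the desk. To be left alone.
- globe: Little loose desk globe, blue ball of 90 mm on a round wooden foot of 90 mm, 155 mm high in all, 0.4 kg, standing beyond the boxes. Origin: centre of its underside, z up.
There are look-alikes about, which are no part of the job. Several things look just like the globe: the one meant starts farthest to the robot's right.

How it is judged (in metres and radians):
At the end, for the whole second after the job is handed in: The green box's lever rests within 10 degrees of its locked stop (joint above 1.39 rad), the red box's lever end is within 15 mm of where it began, and the globe stands upright within 30 mm of where it began (value of joint green_lever above 1.39 rad and velocity of joint green_lever below 0.05 rad/s and distance of red_tip from where it was at the start of the episode below 0.015 m and distance of globe from where it was at the start of the episode below 0.03 m and angle between globe's own z axis and vertical below 0.2 rad); the robot touches nothing.
It fails at once if the red box's lever is moved by more than 15 mm at its end (distance of red_tip from where it was at the start of the episode above 0.015 m).
It fails at once if the globe is shifted by more than 30 mm or tipped (distance of globe from where it was at the start of the episode above 0.03 m or angle between globe's own z axis and vertical above 0.35 rad).
It also fails if it takes over 35 s, if anything falls off the work surface, if the arm or the gripper's body presses on something with over 40 N, if the wrist force passes 120 N, or if a joint passes its speed limit or range.

## Robot

A 7-joint arm with a two-finger parallel gripper is mounted at the origin on the work surface. World frame = base frame: x ahead of the robot, y to its left, z up, the work surface at z = 0. Lengths are in mm, angles in rad, forces in N, time in s.
With the tool pointing down it reaches from about 425 to 975 mm from the base axis. Payload 16.7 kg.
Tool frame: the origin (TCP) lies midway between the tips of the shut fingers; the grasp point (between the pads) lies 19 mm behind it; z points along the fingers, y is the line along which they close (so a half turn about z gives the same grasp; the last joint's range is limited). The gripper opens to 85 mm and grips with 20 to 120 N. Pads are 22 mm wide; open, the fingers measure 114 mm over their backs; the gripper's body (76 mm by 85 mm) begins 54 mm behind the grasp point. The pads swing forward as they close: fully open they stand 13 mm farther back than shut.
Start: joints at [1.194, 0.426, 0.074, 1.606, -0.034, 1.111, -0.067], TCP at [151.752, -657.683, 231.302] pointing down, gripper open.
Joint ranges: [-2.85, 2.85], [-0.5, 2.14], [-1.23, 1.37], [0.21, 2.46], [-1.02, 4.16], [0.16, 2.05], [-2.73, 2.73]. Speed limits (rad/s): [1.89, 1.89, 2.39, 2.39, 3.01, 3.01, 3.01].

## Interface

Orientations are given as a 3x3 rotation matrix whose columns are the frame's x, y, z axes.
In Python, from rig import telemetry, cams, r gives the robot as it stands.
- The arm moves only by the tool move_arm, never from a script. Its argument "rows" is a list of rows, each an object with "offset": the shift along the tool's x, y, z in m, a list of three; "turn": the turn, a rotation vector about the tool's x, y, z in rad, a list of three; "grip": the finger opening in m, from 0 to 0.0854. In form: [{"offset": [dx, dy, dz], "turn": [rx, ry, rz], "grip": grip}, ...]. A call has 1 to 10 rows; each row shifts and turns the commanded pose from where the row before left it, along the tool's axes as they then stand; what a row does not reach is not made up. A row lasts 1/12 s, in which the tool goes at most 41.7 mm and 7.16 degrees, less where a joint would pass 70% of its speed; a pose out of reach is approached as far as the arm can. A call with a gripper value outside its range is refused whole. The fingers move at their own pace and stop on an object; "grip_force" is the grip in N (left out, the last holds). Time passes only in rows, so rows that do not move let the fingers close. It gives the time, the measured TCP pose, the force, the opening and the grip force at its end, in the units of the state.
- telemetry.get_state(): the state, without advancing time (a new reading comes with each control period).
- cams.snapshot(name): name is "scene" or "top"; returns a dict with "image" (400x640x3 uint8, red, green, blue), "range_z" (400x640 float32, mm along the optical axis (not along the pixel's ray), 0 where there is no reading), "camera_matrix" (3x3 intrinsics, pixels), "k1" (the pictures are not rectified: a ray, as slopes to the right and down, at radius r is drawn at 1 + k1 r^2 times it, then the intrinsics apply), "eye" and "rotation" of the camera in the world. Camera axes: x right, y up, looking along -z (the intrinsics and any distortion apply to the point x, -y, -z); pixel columns grow to the right and rows downward; lengths in mm; the calibration is good to about 2 mm. A picture is of the moment at which its call begins.
- r.close_job(): hands the job in; it is judged then, once.
The state is a dict: "t": time; "joints": joint angles; "joint_velocities": joint speeds; "joint_torque": joint torques, N m; "tcp_pos": TCP position; "tool_rot": TCP orientation; "contact_force": force on the tool from outside, world axes, zero at the start; "ft_torque": the same for the moment, N m; "grip_width": finger opening in mm; "grasp_force": force on a finger pad.
Only numpy, scipy, OpenCV 4.12 (cv2) and the standard library are available. Lean on these libraries where they do the work, as an engineer would, in place of code of your own. Each camera call takes 0.05 s, during which the arm holds its last target. There are 200 camera calls.

## Working session

There is one attempt and no reset: what is moved stays moved. The work goes in short steps, Python scripts to look and compute and a tool call to move; the robot and the scene stay as the last step left them, time stands still between calls to the robot, and variables do not carry over. Pictures are saved under pics/ and viewed, at most 10 in all, crops included, and the job is handed in when it is done.

Besides the shell and the picture viewer there is one more tool, called after "Call:" in YAML: its name, and indented under it one key for each argument. move_arm: Moves the arm, as the interface text tells. Its arguments: {"type":"object","properties":{"rows":{"type":"array","items":{"type":"object","properties":{"offset":{"type":"array","items":{"type":"number"}},"turn":{"type":"array","items":{"type":"number"}},"grip":{"type":"number"}}}},"grip_force":{"type":"number"}},"required":["rows"]}

```bash
mkdir -p pics; cat > h.py <<'E'
import numpy as np, cv2
from rig import telemetry, cams, r
def snap(name,f):
    s=cams.snapshot(name); cv2.imwrite(f'pics/{f}.png',s['image'][:,:,::-1]); np.save(f'pics/{f}.npy',s,allow_pickle=True); return s
def load(f): return np.load(f'pics/{f}.npy',allow_pickle=True).item()
def ray(s,u,v):
    K=np.array(s['camera_matrix'],float)
    p=cv2.undistortPoints(np.array([[[u,v]]],float),K,np.array([s['k1'],0,0,0,0],float))[0,0]
    return np.array(s['rotation'])@np.array([p[0],-p[1],-1.])
def pt(s,u,v): # by depth
    d=float(np.median(s['range_z'][int(v)-1:int(v)+2,int(u)-1:int(u)+2])); return np.array(s['eye'])+ray(s,u,v)*d
def ptz(s,u,v,z):
    e=np.array(s['eye']);q=ray(s,u,v); return e+q*(z-e[2])/q[2]
E
python3 - <<'E'
from h import *
a=snap('top','top1');b=snap('scene','scene1')
for s in(a,b):print(s['eye'],s['k1'],s['rotation'])
st=telemetry.get_state();print(st['t'],st['tcp_pos'],st['tool_rot'])
E
```

```text
[507.62385997  -4.51944233 953.70785301] 0.017627766711832898 [[-0.02121579  0.98834188 -0.15076542]
 [-0.99947138 -0.01725114  0.02755639]
 [ 0.02463425  0.15127035  0.98818542]]
[710.83150541 435.76553823 940.86238301] 0.0067960205366734625 [[-0.9943354  -0.08874641  0.05849091]
 [ 0.10590892 -0.87370119  0.47479421]
 [ 0.00896729  0.4782994   0.87815105]]
0.1 [ 151.70176597 -657.35741388  230.69367953] [[ 9.74404003e-01  2.24803775e-01 -3.18022180e-04]
 [ 2.24803991e-01 -9.74403395e-01  1.09095812e-03]
 [-6.46303882e-05 -1.13452662e-03 -9.99999354e-01]]
```

View pics/top1.png

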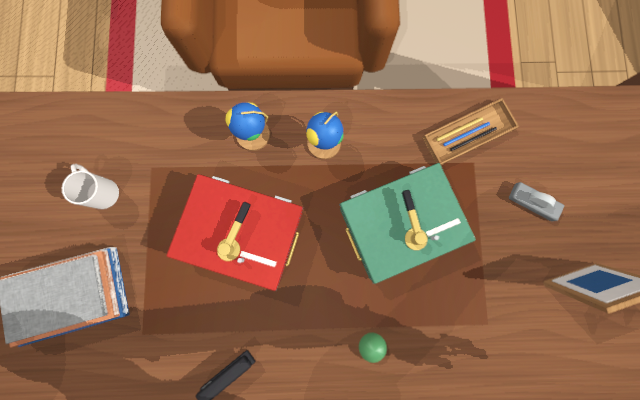

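View pics/scene1.png

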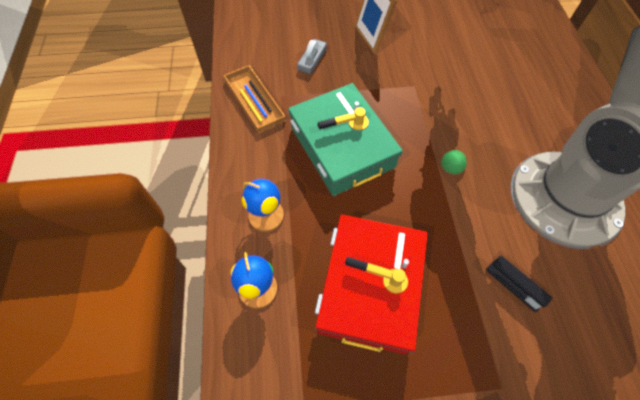

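Top view: the green box is on the robot's right with its hub at about (416,238) and grip end at about (407,192). The stripe points right, to about (460,222). The globe meant is the one at (325,130). I'll enlarge the box.

```bash
python3 - <<'E'
from h import *
s=load('top1');im=s['image'][150:300,290:490,::-1]
cv2.imwrite('pics/crop1.png',cv2.resize(im,None,fx=4,fy=4,interpolation=cv2.INTER_CUBIC))
E
```

```text
(no output)
```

View pics/crop1.png

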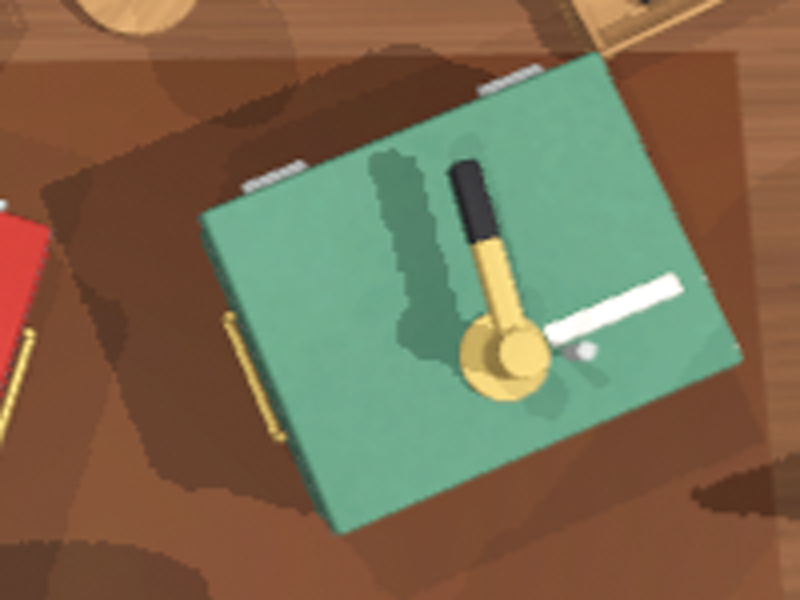

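The crop shows the lid corners at (203,215), (600,55), (742,358) and (338,533). The hub top is at (524,355), the grip's outer end at (464,163) and the post top at (588,350).

```bash
python3 - <<'E'
from h import *
s=load('top1');P=lambda u,v,z:ptz(s,290+(u-1.5)/4,150+(v-1.5)/4,z)
C=[P(*c,90) for c in[(203,215),(600,55),(742,358),(338,533)]]
print(np.round(C,0)); print([round(np.linalg.norm(C[i]-C[i-1])) for i in range(4)])
c=np.mean(C,0);d=(C[0]+C[1]-C[2]-C[3])/2;e=(C[0]-C[1]+C[3]-C[2])/2
yaw=np.arctan2(d[1],d[0]);print('c',c,'yaw',yaw,np.arctan2(-e[0],e[1]))
R=np.array([[np.cos(yaw),-np.sin(yaw)],[np.sin(yaw),np.cos(yaw)]])
print('hub pred',c[:2]+R@[-45,0],'meas',P(524,355,134),'post pred',c[:2]+R@[-58,-38],P(588,350,120))
h=c[:2]+R@[-45,0];g=P(464,163,128)[:2]
print('tip',g,'r',np.linalg.norm(g-h),'q',yaw-np.arctan2(*(g-h)[::-1]))
for q in np.linspace(.0,1.571,9):
  a=yaw-q;print(round(q,2),a.round(3),(h+90*np.array([np.cos(a),np.sin(a)])).round())
print(pt(s,325,130),pt(s,416,237),ptz(s,325,148,10))
E
```

```text
[[ 625.  -61.   90.]
 [ 719. -306.   90.]
 [ 534. -378.   90.]
 [ 438. -134.   90.]]
[201, 263, 199, 262]
c [ 578.74481939 -220.02522258   90.        ] yaw 0.37132072710905334 0.3708508051531956
hub pred [ 536.81161721 -236.35331356] meas [ 536.28744025 -236.37797335  134.        ] post pred [ 538.48574674 -276.48057724] [ 538.91240251 -277.23856122  120.        ]
tip [ 647.15316704 -210.01967168] r 113.44037337806111 q 0.13704720130960626
0.0 0.371 [ 621. -204.]
0.2 0.175 [ 625. -221.]
0.39 -0.021 [ 627. -238.]
0.59 -0.218 [ 625. -256.]
0.79 -0.414 [ 619. -273.]
0.98 -0.611 [ 611. -288.]
1.18 -0.807 [ 599. -301.]
1.37 -1.003 [ 585. -312.]
1.57 -1.2 [ 569. -320.]
[789.65254812 -26.62977516 141.93064756] [ 539.54769107 -226.07945534  134.20294271] [785.50634695 -29.19571141  10.        ]
```

Checks: the lid measures 200 x 262 mm against 206 x 266, and the hub and post are within 1 mm of where they should be. The lever starts at about 0.14 rad. The tool x axis already lies along the lever, so I'll move beside the grip with the fingers shut.

Call:
move_arm:
  rows:
    - {"offset": [0.028, -0.0182, 0], "turn": [0, 0, 0], "grip": 0}
    - {"offset": [0.028, -0.0182, 0], "turn": [0, 0, 0], "grip": 0}
    - {"offset": [0.028, -0.0182, 0], "turn": [0, 0, 0], "grip": 0}
    - {"offset": [0.028, -0.0182, 0], "turn": [0, 0, 0], "grip": 0}
    - {"offset": [0.028, -0.0182, 0], "turn": [0, 0, 0], "grip": 0}
    - {"offset": [0.028, -0.0182, 0], "turn": [0, 0, 0], "grip": 0}
    - {"offset": [0.028, -0.0182, 0], "turn": [0, 0, 0], "grip": 0}
    - {"offset": [0.028, -0.0182, 0], "turn": [0, 0, 0], "grip": 0}
    - {"offset": [0.028, -0.0182, 0], "turn": [0, 0, 0], "grip": 0}
    - {"offset": [0.028, -0.0182, 0], "turn": [0, 0, 0], "grip": 0}

```text
t: 0.93
tcp_pos: [384.4, -416.0, 231.2]
tool_rot: [[0.974, 0.225, -0.0], [0.225, -0.974, 0.0], [-0.0, -0.0, -1.0]]
contact_force: [0.7, -0.9, -0.0]
grip_width: 0.2
grasp_force: 0.0
```

Call:
move_arm:
  rows:
    - {"offset": [0.028, -0.0182, 0], "turn": [0, 0, 0], "grip": 0}
    - {"offset": [0.028, -0.0182, 0], "turn": [0, 0, 0], "grip": 0}
    - {"offset": [0.028, -0.0182, 0], "turn": [0, 0, 0], "grip": 0}
    - {"offset": [0.028, -0.0182, 0], "turn": [0, 0, 0], "grip": 0}
    - {"offset": [0.028, -0.0182, 0], "turn": [0, 0, 0], "grip": 0}
    - {"offset": [0.028, -0.0182, 0], "turn": [0, 0, 0], "grip": 0}
    - {"offset": [0.028, -0.0182, 0], "turn": [0, 0, 0], "grip": 0}
    - {"offset": [0.028, -0.0182, 0], "turn": [0, 0, 0], "grip": 0}
    - {"offset": [0.028, -0.0182, 0], "turn": [0, 0, 0], "grip": 0}
    - {"offset": [0, 0, 0], "turn": [0, 0, 0], "grip": 0}

```text
t: 1.77
tcp_pos: [596.3, -194.4, 230.8]
tool_rot: [[0.973, 0.232, 0.001], [0.232, -0.973, 0.003], [0.002, -0.003, -1.0]]
contact_force: [-1.2, 1.5, 0.1]
grip_width: -0.3
grasp_force: 0.0
```

Call:
move_arm:
  rows:
    - {"offset": [0.022, -0.0127, 0], "turn": [0, 0, 0], "grip": 0}
    - {"offset": [0, 0, 0.03], "turn": [0, 0, 0], "grip": 0}
    - {"offset": [0, 0, 0.03], "turn": [0, 0, 0], "grip": 0}
    - {"offset": [0, 0, 0.03], "turn": [0, 0, 0], "grip": 0}
    - {"offset": [0, 0, 0.025], "turn": [0, 0, 0], "grip": 0}
    - {"offset": [0, 0, 0.013], "turn": [0, 0, 0], "grip": 0}
    - {"offset": [0, 0, 0], "turn": [0, 0, 0], "grip": 0}

```text
t: 2.35
tcp_pos: [609.3, -183.4, 100.3]
tool_rot: [[0.974, 0.225, -0.005], [0.225, -0.974, 0.001], [-0.004, -0.002, -1.0]]
contact_force: [-0.1, 0.2, 0.5]
grip_width: -0.2
grasp_force: 0.0
```

```bash
python3 - <<'E'
from h import *
s=snap('scene','scene2');print(telemetry.get_state()['tcp_pos'])
cv2.imwrite('pics/crop2.png',cv2.resize(s['image'][60:220,240:440,::-1],None,fx=3,fy=3))
E
```

```text
[ 610.34420157 -183.66660908  102.46136055]
```

View pics/crop2.png

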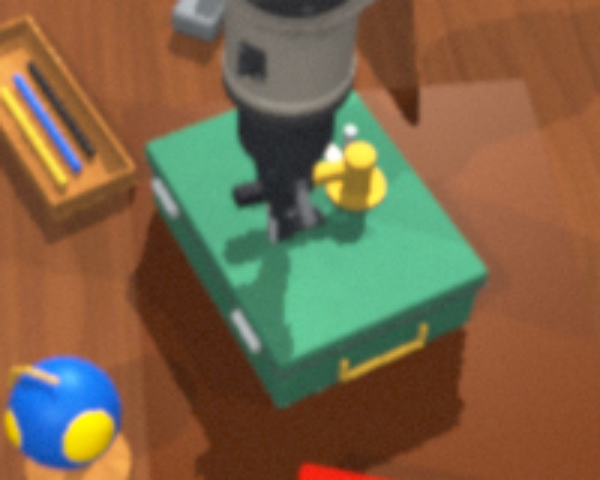

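The shut fingers stand beside the grip on its left side, at about (290,215) in the crop, clear of the lever and just above the lid. Now I'll sweep about the hub.

Call:
move_arm:
  rows:
    - {"offset": [0.001, 0.01, 0], "turn": [0, 0, 0], "grip": 0}
    - {"offset": [0.0021, 0.0085, 0], "turn": [0, 0, 0.1], "grip": 0}
    - {"offset": [0.0021, 0.0085, 0], "turn": [0, 0, 0.1], "grip": 0}
    - {"offset": [0.0021, 0.0085, 0], "turn": [0, 0, 0.1], "grip": 0}
    - {"offset": [0.0021, 0.0085, 0], "turn": [0, 0, 0.1], "grip": 0}
    - {"offset": [0.0021, 0.0085, 0], "turn": [0, 0, 0.1], "grip": 0}
    - {"offset": [0.0021, 0.0085, 0], "turn": [0, 0, 0.1], "grip": 0}
    - {"offset": [0, 0, 0], "turn": [0, 0, 0], "grip": 0}

```text
t: 3.07
tcp_pos: [626.2, -246.4, 105.3]
tool_rot: [[0.929, -0.371, 0.002], [-0.371, -0.929, -0.001], [0.003, 0.0, -1.0]]
contact_force: [-0.5, 0.2, 0.3]
grip_width: 0.1
grasp_force: 0.0
```

```bash
cat > w.py <<'E'
from h import *
st=telemetry.get_state();R=np.array(st['tool_rot']);p=np.array(st['tcp_pos'])
print(p,'heading',np.arctan2(R[1,0],R[0,0]),'hubframe',R.T@(p-[536.8,-236.4,p[2]]),st['contact_force'])
E
python3 w.py
```

```text
[ 626.20770537 -246.38989988  105.32443519] heading -0.3801483409498469 hubframe [ 86.73136376 -23.89884216   0.22751418] [-0.54691615  0.2058291   0.28497624]
```

Call:
move_arm:
  rows:
    - {"offset": [0.002, 0.0085, 0.003], "turn": [0, 0, 0.1], "grip": 0}
    - {"offset": [0.002, 0.0085, 0], "turn": [0, 0, 0.1], "grip": 0}
    - {"offset": [0.002, 0.0085, 0], "turn": [0, 0, 0.1], "grip": 0}
    - {"offset": [0.002, 0.0085, 0], "turn": [0, 0, 0.1], "grip": 0}
    - {"offset": [0.002, 0.0085, 0], "turn": [0, 0, 0.1], "grip": 0}
    - {"offset": [0.002, 0.0085, 0], "turn": [0, 0, 0.1], "grip": 0}
    - {"offset": [0.002, 0.0085, 0], "turn": [0, 0, 0.1], "grip": 0}
    - {"offset": [0, 0, 0], "turn": [0, 0, 0], "grip": 0}

```text
t: 3.73
tcp_pos: [599.9, -299.8, 102.0]
tool_rot: [[0.474, -0.88, 0.002], [-0.88, -0.474, -0.001], [0.002, -0.001, -1.0]]
contact_force: [0.0, -0.7, 0.9]
grip_width: -0.1
grasp_force: 0.0
```

```bash
python3 w.py
```

```text
[ 599.92810368 -299.789827    101.99277285] heading -1.0764860311335578 hubframe [ 85.75114791 -25.49748207   0.2160557 ] [ 0.0147227  -0.71981919  0.92937524]
```

Call:
move_arm:
  rows:
    - {"offset": [0.002, 0.009, 0], "turn": [0, 0, 0.11], "grip": 0}
    - {"offset": [0, 0.0015, 0], "turn": [0, 0, 0.01], "grip": 0}
    - {"offset": [0, 0.0015, 0], "turn": [0, 0, 0], "grip": 0}
    - {"offset": [0, 0, 0], "turn": [0, 0, 0], "grip": 0}

```text
t: 4.07
tcp_pos: [590.7, -305.0, 101.0]
tool_rot: [[0.374, -0.927, 0.001], [-0.927, -0.374, -0.0], [0.001, -0.001, -1.0]]
contact_force: [0.8, 0.1, 1.3]
grip_width: -0.2
grasp_force: 0.7
```

```bash
python3 w.py
```

```text
[ 590.70875019 -305.0180911   101.01333793] heading -1.1873940721882228 hubframe [ 8.38022863e+01 -2.43262570e+01  7.61312058e-02] [0.80072251 0.12413356 1.25902525]
```

Call:
move_arm:
  rows:
    - {"offset": [0, 0.002, 0], "turn": [0, 0, 0.01], "grip": 0}
    - {"offset": [0, 0.002, 0], "turn": [0, 0, 0], "grip": 0}
    - {"offset": [0, 0, 0], "turn": [0, 0, 0], "grip": 0}

```text
t: 4.32
tcp_pos: [586.8, -306.4, 100.6]
tool_rot: [[0.361, -0.933, 0.001], [-0.933, -0.361, 0.0], [0.0, -0.001, -1.0]]
contact_force: [3.7, -0.2, 1.2]
grip_width: -0.0
grasp_force: 1.6
```

```bash
python3 w.py; python3 - <<'E'
from h import *
s=snap('scene','scene3')
cv2.imwrite('pics/crop3.png',cv2.resize(s['image'][60:220,240:440,::-1],None,fx=3,fy=3))
E
```

```text
[ 586.77822639 -306.40537277  100.55047021] heading -1.201383714200265 hubframe [ 8.33283043e+01 -2.13299642e+01  4.07379973e-02] [ 3.67030851 -0.15652287  1.16834774]
```

View pics/crop3.png

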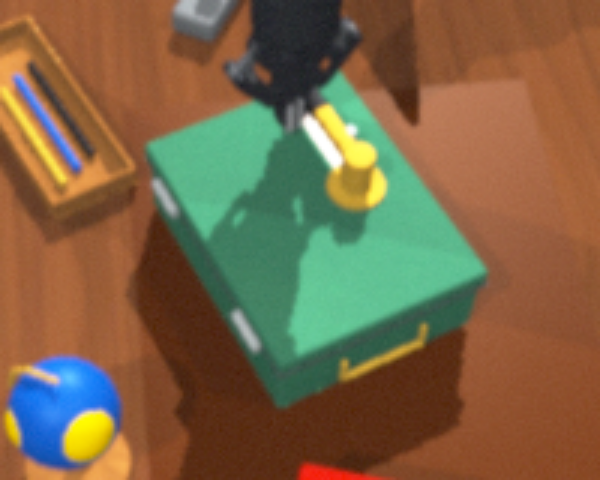

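The lever lies nearly along the white stripe at about (335,125) and close to the post. The force has just begun to show, so I'll press on until it rises at the stop.

Call:
move_arm:
  rows:
    - {"offset": [0, 0.003, 0], "turn": [0, 0, 0], "grip": 0}
    - {"offset": [0, 0.002, 0], "turn": [0, 0, 0], "grip": 0}
    - {"offset": [0, 0, 0], "turn": [0, 0, 0], "grip": 0}

```text
t: 4.62
tcp_pos: [586.3, -306.6, 100.9]
tool_rot: [[0.363, -0.932, 0.007], [-0.932, -0.363, 0.0], [0.003, -0.007, -1.0]]
contact_force: [28.3, 2.1, -10.8]
grip_width: 0.1
grasp_force: 13.3
```

```bash
python3 w.py
```

```text
[ 586.25189916 -306.56458921  100.91657309] heading -1.1991525943802577 hubframe [ 83.332609   -20.59375797   0.36512921] [ 28.25966239   2.0632445  -10.78051459]
```

The force jumps to 28 N with no further travel, so the lever is at its stop. Backing off and lifting clear.

Call:
move_arm:
  rows:
    - {"offset": [0, -0.008, 0], "turn": [0, 0, 0], "grip": 0}
    - {"offset": [0, -0.012, 0], "turn": [0, 0, 0], "grip": 0}
    - {"offset": [0, -0.01, 0], "turn": [0, 0, 0], "grip": 0}
    - {"offset": [0, 0, -0.03], "turn": [0, 0, 0], "grip": 0}
    - {"offset": [0, 0, -0.035], "turn": [0, 0, 0], "grip": 0}
    - {"offset": [0, 0, -0.035], "turn": [0, 0, 0], "grip": 0}
    - {"offset": [0, 0, -0.03], "turn": [0, 0, 0], "grip": 0}
    - {"offset": [0.03, 0, 0], "turn": [0, 0, 0], "grip": 0}
    - {"offset": [0.03, 0, 0], "turn": [0, 0, 0], "grip": 0}
    - {"offset": [0, 0, 0], "turn": [0, 0, 0], "grip": 0}

```text
t: 5.45
tcp_pos: [631.5, -358.6, 230.5]
tool_rot: [[0.357, -0.934, -0.0], [-0.934, -0.357, -0.003], [0.003, 0.001, -1.0]]
contact_force: [-1.1, -0.1, -1.1]
grip_width: 0.3
grasp_force: 0.0
```

```bash
python3 w.py; python3 - <<'E'
from h import *
s=snap('scene','scene4')
cv2.imwrite('pics/crop4.png',cv2.resize(s['image'][50:320,200:440,::-1],None,fx=2.2,fy=2.2))
E
```

```text
[ 631.54004337 -358.64748379  230.54520941] heading -1.2062122918008824 hubframe [147.99251413 -44.92472456   0.32862922] [-1.07013754 -0.05724905 -1.1163717 ]
```

View pics/crop4.png

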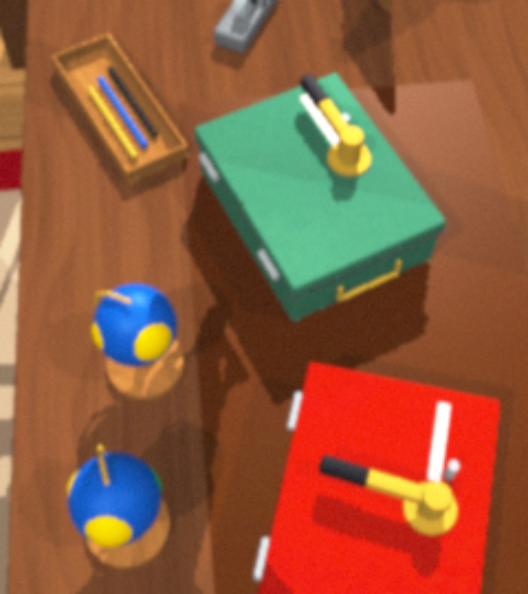

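The lever lies parallel to the stripe against the post, with its tip at about (308,82). The globes and the red lever are untouched. One quick angle check, then I'll hand in.

```bash
python3 - <<'E'
from h import *
s=load('scene4');P=lambda u,v,z:ptz(s,200+u/2.2,50+v/2.2,z)
g=P(308,81,128)[:2];h=P(349,134,134)[:2];d=g-h
q=.371-np.arctan2(d[1],d[0]);print(g,h,q)
if q>1.45: print(r.close_job())
E
```

```text
[ 571.66044101 -326.56220487] [ 535.30000574 -233.89275105] 1.5678873945452214
the job is handed in; nothing more can be done
None
```

The green box is locked and the job is handed in: its lever measured about 1.57 rad, home at the stop, the red lever and the globe look undisturbed in the last picture, and the arm is clear of everything.

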